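Load the label roll and hold the dancer open for threading

TASK

Load the label unwinder on the potting bench: put the small label roll on the upright spindle, lower it until it sits flat on the platter without dropping it, and let go of it. Then take the knurled grip on top of the spring-loaded dancer, draw the dancer along its rail until its pointer is level with the index clip (the threading mark), and hold it there so that a colleague can lead the strip through: finish while you are still holding it at the mark, with the jar, the cup of cuttings, the pen and the snips left where they were.

Things in the scene. Friction and masses are not known exactly. Their poses are not given: they have to be found in the camera images.
- roll_center (a point): Label roll: a loose part-used roll of white labels, axis upright, 60 mm outside diameter, 50 mm high, cardboard core with a 26 mm round through bore, about 0.11 kg. It stands on a flat face on the mat. The point is its centre, half-way up (25 mm above its underside); z runs along its axis.
- unwinder: Label unwinder, fixed: grey base 250 x 320 x 20 mm, platter and spindle at its -y end, dancer on guide rods at +y. Origin on the bench under its centre; x points away from the robot along the rods, y from spindle to dancer, z up. Two idler rollers (26 mm flanges, tops at 101 mm) at (0, 13) and (0, 137) mm, either side of the rail (y = 75 mm); black spring drum at its far end, top at 70 mm.
- spindle_base (a point): Where the spindle meets the platter's upper face, on the spindle's axis, 45 mm above the bench; axes as the unwinder's. The spindle is a post 22 mm in diameter, 63 mm tall from here, its top 10 mm tapering to 10 mm. The platter is a disc 140 mm across that turns with the spindle. A roll seated flat has its centre 25 mm above this point.
- spindle_tip (a point): Top of the spindle, 63 mm above the platter, 108 mm above the bench.
- dancer_grip (a point): Centre of the dancer's grip: an upright black knurled cylinder, 26 mm in diameter and 42 mm high (110 to 152 mm above the bench), on top of the dancer roller (30 mm flange, top at 99 mm) and its carriage. It moves with the carriage and does not turn; axes as the unwinder's.
- dancer (a joint): Travel of the dancer along its rail in m: 0 at rest at the rail's far end, growing as it is drawn towards the robot (the unwinder's -x), end stop at 0.155. A spring always pulls it back to 0: about 2.5 N at rest and 50 N more per metre (8 to 10 N at the mark); it flies back when let go.
- dancer_pointer (a point): Tip of the dancer's pointer, a 3 mm wide steel tongue on the carriage over the black scale bar, 38 mm to the +y side of the grip's axis, 50 mm above the bench. It has the same x in the unwinder's frame as the grip's axis.
- mark: Threading mark: bright metal index clip, 16 mm wide, straddling the black scale bar, with a dark line across its middle and a 2 mm fin up from its outer edge. Origin on the bar's top face, 45 mm above the bench, at that line; axes as the unwinder's. At the mark, the dancer's pointer has the same x in the unwinder's frame. Set at 105 to 140 mm of travel; never in the way.
- jar_center (a point): Bystander: closed white plastic jar with a black cap, 58 mm in diameter, 68 mm high; point at its centre.
- cup_center (a point): Bystander: clear cup of cuttings, 88 mm across the rim, 115 mm high, leaves to about 180 mm; point at its centre, half-way up.
- pen: Bystander: marker pen, 135 mm long, 13 mm thick, lying along its x; origin at its middle, underneath.
- snips: Bystander: pair of snips, 165 mm long, 58 mm wide, 10 mm thick, lying along its x; origin near the middle, underneath.
Not all that is in view belongs to the job. There is more than one size of the part that bears roll_center; the job needs the smallest.

How it is judged:
On the way, in this order (a step that is already met when the one before it is completed fails the run):
1. the label roll sits flat on the platter, on the spindle, and has been let go (horizontal distance between roll_center and spindle_base below 0.004 m and z of roll_center in the frame of spindle_base between 0.022 and 0.028 m and angle between the z axis of roll_center and the z axis of spindle_base, either way round below 0.06 rad and contact force between roll and the fingers below 0.1 N and linear speed of roll below 0.03 m/s), for 0.3 s.
2. the fingers hold the dancer at the threading mark (x of dancer_pointer in the frame of mark between -0.006 and 0.006 m and contact force between dancer and the fingers above 2 N), for 0.4 s.
At the end, for the whole second after the job is handed in: Roll flat on the platter on the spindle (axis within 4 mm, height within 3 mm, tilt under 0.06 rad), at rest, not touched by the fingers; dancer pointer within 6 mm of the threading mark and still, held there by the fingers (over 2 N) and by nothing else (all of step 1 and all of step 2 and velocity of joint dancer between -0.02 and 0.02 m/s and contact force between dancer and roll below 0.1 N and contact force between dancer and jar below 0.1 N and contact force between dancer and cup below 0.1 N and contact force between dancer and pen below 0.1 N and contact force between dancer and snips below 0.1 N); the arm keeps its last pose, push and grip.
It fails at once if the label roll is dropped or thrown (moving faster than 0.5 m/s with no finger on it) (contact force between roll and the fingers below 0.05 N and linear speed of roll above 0.5 m/s).
It fails at once if the jar is pushed more than 30 mm away or knocked over (distance of jar_center from where it was at the start of the episode above 0.03 m or angle between jar_center's own z axis and vertical above 0.5 rad).
It fails at once if the cup of cuttings is pushed more than 30 mm away or knocked over (distance of cup_center from where it was at the start of the episode above 0.03 m or angle between cup_center's own z axis and vertical above 0.5 rad).
It fails at once if the pen is pushed more than 30 mm away (distance of pen from where it was at the start of the episode above 0.03 m).
It fails at once if the pair of snips is pushed more than 30 mm away (distance of snips from where it was at the start of the episode above 0.03 m).
It also fails if it takes over 64 s, if anything falls off the work surface, if the arm or the gripper's body presses on something with over 40 N, if the wrist force passes 120 N, or if a joint passes its speed limit or range.

ROBOT

A 7-joint arm with a two-finger parallel gripper is mounted at the origin on the work surface. World frame = base frame: x ahead of the robot, y to its left, z up, the work surface at z = 0. Lengths are in m, angles in rad, forces in N, time in s.
With the tool pointing down it reaches from about 0.425 to 1.025 m from the base axis. Payload 9.4 kg.
Tool frame: the origin (TCP) lies on the front face of the gripper's body, between the roots of the fingers; the fingertips stand 73 mm ahead of it and the grasp point (between the pads) lies 54 mm ahead of it; z points along the fingers, y is the line along which they close (so a half turn about z gives the same grasp; the last joint's range is limited). The gripper opens to 85 mm and grips with 20 to 120 N. Pads are 22 mm wide; open, the fingers measure 114 mm over their backs; the gripper's body (76 mm by 85 mm) begins 54 mm behind the grasp point. The pads swing forward as they close: fully open they stand 13 mm farther back than shut.
Start: joints at [-1.402, 0.599, -0.003, 1.599, 0.002, 0.943, -0.08], TCP at [0.176, 0.703, 0.304] pointing down, gripper open.
Joint ranges: [-2.57, 2.57], [-0.35, 1.97], [-1.29, 1.29], [0.11, 2.56], [-1.05, 4.19], [0.11, 1.86], [-2.63, 2.63]. Speed limits (rad/s): [2.22, 2.22, 3.01, 3.01, 3.14, 3.14, 3.14].

INTERFACE

Orientations are given as a rotation vector (axis times angle).
In Python, from rig import status, eyes, env gives the robot as it stands.
- The arm moves only by the tool apply_moves, never from a script. Its argument "motion" is a list of rows, each a list of 3 entries, a list of its own where there are three numbers: the turn, a rotation vector about the tool's x, y, z in degrees, then the shift along the tool's x, y, z in m, then the closure, from 0 (fully open) to 1 (shut). In form: [[[rx, ry, rz], [x, y, z], jaw], ...]. A call has exactly 10 rows; each row shifts and turns the commanded pose from where the row before left it, along the tool's axes as they then stand; what a row does not reach is not made up. A row lasts 1/10 s, in which the tool goes at most 50 mm and 8.59 degrees, less where a joint would pass 70% of its speed; a pose out of reach is approached as far as the arm can. A call is refused whole if a number of a shift passes 0.05 or a number of a turn 8.59, either way. A call with a gripper value outside its range is refused whole. The fingers move at their own pace and stop on an object; "grip_force" is the grip in N (left out, the last holds). Time passes only in rows, so rows that do not move let the fingers close, or fill a call up. It gives the time, the measured TCP pose, the force, the opening and the grip force at its end, in the units of the state.
- status.read_state(): the state, without advancing time (a new reading comes with each control period).
- eyes.read_camera(name): name is "side" or "top" or "wrist"; returns a dict with "image" (480x640x3 uint8, red, green, blue), "intrinsics" (3x3 intrinsics, pixels), "k1" (the pictures are not rectified: a ray, as slopes to the right and down, at radius r is drawn at 1 + k1 r^2 times it, then the intrinsics apply), "view" (4x4, takes a point from world to camera coordinates); the wrist camera has in their place "mount" (4x4, takes a point from camera to tool coordinates, whose origin is the TCP and whose axes are the flange's). Camera axes: x right, y down, z forward; pixel columns grow to the right and rows downward; lengths in m; the calibration is good to about 2 mm. A picture is of the moment at which its call begins: read the wrist's pose just before it. There is no depth.
- env.finish_job(): hands the job in; it is judged then, once.
The state is a dict: "time": time; "joint_pos": joint angles; "qvel": joint speeds; "joint_efforts": joint torques, N m; "position": TCP position; "eef_rot": TCP orientation; "ft_force": force on the tool from outside, world axes, zero at the start; "wrist_torque": the same for the moment, N m; "opening": finger opening in m; "grip_force": force on a finger pad.
Only numpy, scipy, OpenCV 4.12 (cv2) and the standard library are available. Lean on these libraries where they do the work, as an engineer would, in place of code of your own. Each camera call takes 0.05 s, during which the arm holds its last target. There are 200 camera calls.

## Working session

There is one attempt and no reset: what is moved stays moved. The work goes in short steps, Python scripts to look and compute and a tool call to move; the robot and the scene stay as the last step left them, time stands still between calls to the robot, and variables do not carry over. Pictures are saved under pics/ and viewed, at most 10 in all, crops included, and the job is handed in when it is done.

Besides the shell and the picture viewer there is one more tool, called after ">>>" as a command line: name --argument value ..., lists and objects as JSON in quotes. apply_moves: Moves the arm, as the interface text tells. Its arguments: {"type":"object","properties":{"motion":{"type":"array","items":{"type":"array"}},"grip_force":{"type":"number"}},"required":["motion"]}

```bash
mkdir -p pics; ls
cat > h.py <<'E'
import numpy as np, cv2
from scipy.spatial.transform import Rotation as R
from rig import status, eyes, env
def grab(name):
    s=status.read_state(); c=eyes.read_camera(name)
    K=np.array(c["intrinsics"]);k1=c["k1"]
    if name=="wrist":
        T=np.eye(4);T[:3,:3]=R.from_rotvec(s["eef_rot"]).as_matrix();T[:3,3]=s["position"]
        C=T@np.array(c["mount"])
    else: C=np.linalg.inv(np.array(c["view"]))
    return dict(im=c["image"],K=K,k1=k1,C=C,s=s)
def save(g,n): cv2.imwrite("pics/"+n,cv2.cvtColor(g["im"],cv2.COLOR_RGB2BGR))
def ray(g,uv):
    u=(np.array(uv,float)-g["K"][:2,2])/[g["K"][0,0],g["K"][1,1]]
    d=u.copy()
    for _ in range(20): d=u/(1+g["k1"]*(d@d))
    return g["C"][:3,3], g["C"][:3,:3]@np.array([d[0],d[1],1])
def onz(g,uv,z):
    o,d=ray(g,uv); return o+d*(z-o[2])/d[2]
def proj(g,p):
    q=np.linalg.inv(g["C"])@np.append(p,1); d=q[:2]/q[2]; d=d*(1+g["k1"]*(d@d))
    return d*[g["K"][0,0],g["K"][1,1]]+g["K"][:2,2]
E
python3 - <<'E'
from h import *
for n in ["top","side","wrist"]:
    g=grab(n); save(g,n+"0.png"); print(n,g["C"].round(3).tolist(),g["K"].tolist(),g["k1"])
s=g["s"]; print(s)
E
```

```text
pics
top [[-0.023, -0.972, 0.232, 0.262], [-1.0, 0.024, 0.0, -0.049], [-0.006, -0.232, -0.973, 1.311], [0.0, 0.0, 0.0, 1.0]] [[445.7543808613928, 0.0, 322.6700504897289], [0.0, 445.7543808613928, 236.10453787381198], [0.0, 0.0, 1.0]] -0.03316823146629273
side [[0.956, -0.17, 0.238, 0.243], [-0.292, -0.505, 0.812, -1.062], [-0.018, -0.846, -0.532, 0.77], [0.0, 0.0, 0.0, 1.0]] [[489.60244594543394, 0.0, 312.4746316446528], [0.0, 489.60244594543394, 240.6013256914472], [0.0, 0.0, 1.0]] -0.018069317615923387
wrist [[0.243, 0.932, 0.27, 0.109], [0.97, -0.233, -0.07, 0.72], [-0.002, 0.279, -0.96, 0.373], [0.0, 0.0, 0.0, 1.0]] [[335.0443141587634, 0.0, 317.2268216744279], [0.0, 335.0443141587634, 234.9031509722657], [0.0, 0.0, 1.0]] -0.0014192146439570765
{'time': 0.1, 'joint_pos': array([-1.40168468,  0.60004569, -0.00252306,  1.60005249,  0.00178505,
        0.94292361, -0.07985069]), 'qvel': array([ 0.00017858, -0.0036973 ,  0.00060078, -0.00194214,  0.00172738,
        0.00044967,  0.00069148]), 'joint_efforts': array([ 4.90093546e-03, -7.77988815e+01,  1.56962682e+00, -2.58625513e+01,
        1.26247964e-02,  5.37015396e-03, -1.03079623e-05]), 'position': array([0.17635679, 0.70288644, 0.3031022 ]), 'eef_rot': array([-3.85170971e-01, -3.11784735e+00,  2.24052848e-03]), 'ft_force': array([0.4300204 , 0.88405897, 0.73165683]), 'wrist_torque': array([ 0.03011601,  0.02117918, -0.02842964]), 'grip_force': 0.0, 'opening': 0.08520253214666375}
```

View pics/top0.png

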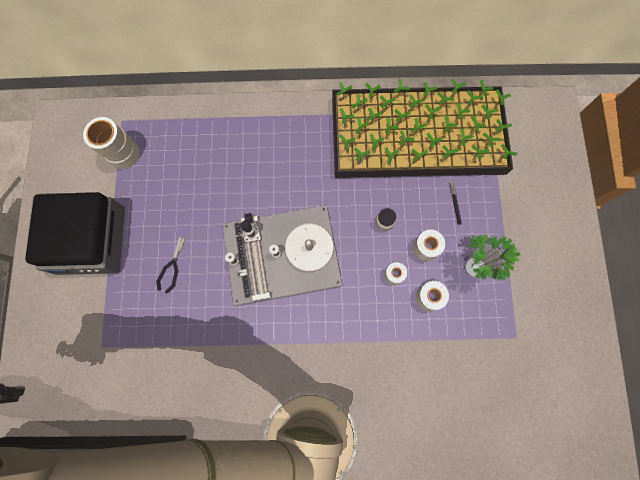

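View pics/side0.png

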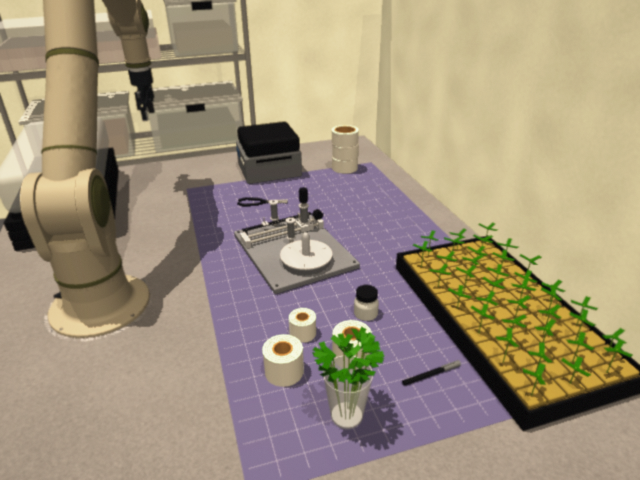

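The top view shows the small roll at (397,272), the spindle near (309,243), the dancer grip near (249,222) and the base quad at about (224..342, 207..305). The jar is at (387,218), with the larger rolls at (431,243) and (433,295). I'll zoom in on the unwinder and the small roll.

Run:
```python
from h import *
g=grab("top"); c=g["im"][195:315,215:415]
cv2.imwrite("pics/crop1.png",cv2.cvtColor(cv2.resize(c,None,fx=4,fy=4,interpolation=cv2.INTER_CUBIC),cv2.COLOR_RGB2BGR))
# roll top: bright
im=g["im"].astype(int); m=((im.min(2)>170)).astype(np.uint8)
n,l,st,ce=cv2.connectedComponentsWithStats(m)
for i in range(1,n):
    if 60<st[i,4]<4000 and 200<ce[i][0]<460 and 200<ce[i][1]<320: print(ce[i],st[i], onz(g,ce[i],.05).round(3))
for n,uv,z in [("roll",(397,271.5),.05),("tip",(309,242.5),.108),("grip",(249,222),.152),("jar",(387,216),.068),("c1",(224,224),.02),("c2",(326,206),.02),("c3",(342,288),.02),("c4",(236,305),.02),("big1",(431,241),.05),("big2",(433,294),.05)]: print(n,onz(g,uv,z).round(4))
```

```text
[308.71470937 247.06939502] [ 285  224   48   47 1686] [ 0.531 -0.007  0.05 ]
[430.75336323 242.73991031] [417 229  28  28 446] [ 0.536 -0.361  0.05 ]
[251.35616438 236.80821918] [244 230  16  12  73] [0.566 0.159 0.05 ]
[258.38235294 279.81932773] [252 243  18  58 238] [0.439 0.137 0.05 ]
[273.26086957 248.86956522] [269 244  10  12  69] [0.528 0.095 0.05 ]
[229.11290323 256.79032258] [225 252   9  10  62] [0.508 0.223 0.05 ]
[396.26744186 272.07751938] [386 262  21  21 258] [ 0.452 -0.256  0.05 ]
[434.32572614 295.00829876] [420 281  29  29 482] [ 0.384 -0.36   0.05 ]
roll [ 0.454  -0.2583  0.05  ]
tip [ 0.5319 -0.0104  0.108 ]
grip [0.5826 0.1493 0.152 ]
jar [ 0.614  -0.2363  0.068 ]
c1 [0.6147 0.2471 0.02  ]
c2 [ 0.6635 -0.0608  0.02  ]
c3 [ 0.4142 -0.101   0.02  ]
c4 [0.3722 0.2057 0.02  ]
big1 [ 0.5408 -0.3625  0.05  ]
big2 [ 0.3874 -0.3562  0.05  ]
```

View pics/crop1.png

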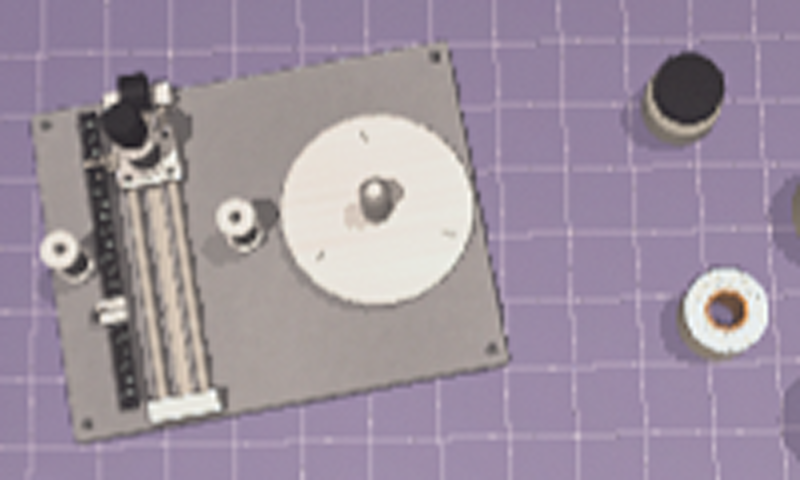

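The small roll is at about (0.4525,-0.256). The unwinder's yaw is about 9.5°, and its index clip is at full-image (243,272). I'll transit in two legs, first towards (0.5,0.35), then turning.

>>> apply_moves --motion '[[[0,0,0],[-0.04,-0.026,0],0],[[0,0,0],[-0.04,-0.026,0],0],[[0,0,0],[-0.04,-0.026,0],0],[[0,0,0],[-0.04,-0.026,0],0],[[0,0,0],[-0.04,-0.026,0],0],[[0,0,0],[-0.04,-0.026,0],0],[[0,0,0],[-0.04,-0.026,0],0],[[0,0,0],[-0.04,-0.026,0],0],[[0,0,0],[-0.04,-0.026,0],0],[[0,0,0],[-0.04,-0.026,0],0]]'

```text
time: 1.2
position: [0.5022, 0.3521, 0.304]
eef_rot: [0.385, 3.118, 0.0]
ft_force: [0.9, 1.0, -0.4]
opening: 0.0855
grip_force: 0.0
```

>>> apply_moves --motion '[[[0,0,6.65],[0,0,0],0],[[0,0,6.65],[0,0,0],0],[[0,0,6.65],[0,0,0],0],[[0,0,6.65],[0,0,0],0],[[0,0,6.65],[0,0,0],0],[[0,0,6.65],[0,0,0],0],[[0,0,6.65],[0,0,0],0],[[0,0,6.65],[0,0,0],0],[[0,0,6.65],[0,0,0],0],[[0,0,6.65],[0,0,0],0]]'

```text
time: 2.2
position: [0.501, 0.3537, 0.3038]
eef_rot: [-2.037, -2.391, 0.0]
ft_force: [0.7, 0.9, -0.1]
opening: 0.0852
grip_force: 0.0
```

>>> apply_moves --motion '[[[0,0,0],[-0.03,-0.005,0],0],[[0,0,0],[-0.03,-0.005,0],0],[[0,0,0],[-0.03,-0.005,0],0],[[0,0,0],[-0.03,-0.005,0],0],[[0,0,0],[-0.03,-0.005,0],0],[[0,0,0],[-0.03,-0.005,0],0],[[0,0,0],[-0.03,-0.005,0],0],[[0,0,0],[-0.02,-0.005,0],0],[[0,0,0],[0,0,0],0],[[0,0,0],[0,0,0],0]]'

```text
time: 3.2
position: [0.4994, 0.1203, 0.304]
eef_rot: [-2.032, -2.395, -0.001]
ft_force: [0.3, 1.7, 0.5]
opening: 0.0853
grip_force: 0.0
```

Run:
```python
from h import *
g=grab("wrist"); save(g,"w1.png"); M=R.from_rotvec(g["s"]["eef_rot"]).as_matrix()
print(g["s"]["position"],M.round(4), np.degrees(np.arctan2(M[1,1],M[0,1])))
for n,p in [("tip",(.532,-.010,.108)),("grip",(.58,.145,.152)),("roll",(.4525,-.256,.05))]: print(n,proj(g,p))
np.save("w1.npy",g,allow_pickle=True)
```

```text
[0.4994167  0.12032185 0.3040215 ] [[-1.629e-01  9.866e-01  3.000e-04]
 [ 9.866e-01  1.629e-01  4.000e-04]
 [ 4.000e-04  4.000e-04 -1.000e+00]] 9.373149382654113
tip [327.9827341  365.38809769]
grip [437.57589813 227.27008895]
roll [233.27233886 487.45119019]
```

View pics/w1.png

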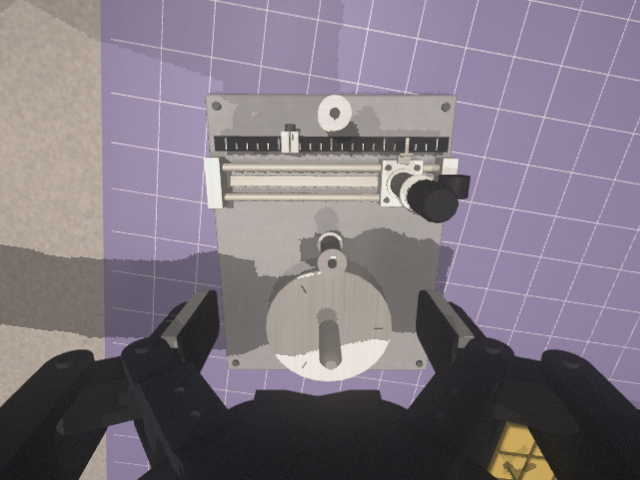

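In the wrist view the clip's line is at about (290,142), the pointer at (407,147), the idler tops at (335,113) and (332,262), the spindle tip at (330,362) and the grip top at (438,204). The unwinder looks well aligned with the tool.

Run:
```python
from h import *
g=np.load("w1.npy",allow_pickle=True).item()
im=g["im"]
a=onz(g,(335,113),.101);b=onz(g,(332,262),.101); d=a-b
print("idlers",a,b,np.linalg.norm(d),"yaw",np.degrees(np.arctan2(-d[0],d[1])))
# platter: bright/greyish ellipse; fit manually via edges
P={"tip":((330,362),.108),"plL":((267,326),.045),"plR":((391,326),.045),"grip":((438,204),.152),"clip":((290,142),.045),"ptr":((407,147),.050),"TL":((207,96),.02),"TR":((456,94),.02),"scrBL":((236,363),.02),"scrBR":((420,363),.02),"scrTL":((216,105),.02),"scrTR":((446,106),.02)}
Q={k:onz(g,*v) for k,v in P.items()}
for k,v in Q.items(): print(k,v.round(4))
yw=np.arctan2(-d[0],d[1]); ux=np.array([np.cos(yw),np.sin(yw)]); uy=np.array([-ux[1],ux[0]])
o=(a+b)[:2]/2-uy*.075; print("origin",o)
for k,v in Q.items(): print(k,((v[:2]-o)@ux).round(4),((v[:2]-o)@uy).round(4))
for k in ["scrTR","scrBR"]:
  pass
for p,q in [("scrTL","scrTR"),("scrBL","scrBR"),("TL","TR")]: e=Q[q]-Q[p]; print(np.degrees(np.arctan2(e[1],e[0])))
cr=np.vstack([cv2.resize(im[90:190,200:400],None,fx=4,fy=4,interpolation=cv2.INTER_CUBIC)])
cv2.imwrite("pics/crop2.png",cr[:,:,::-1])
# next leg
M=R.from_rotvec(g["s"]["eef_rot"]).as_matrix()
print("to roll",M.T@(np.array([.4525,-.256+.09,.304])-g["s"]["position"]))
```

```text
idlers [0.49935048 0.21003834 0.101     ] [0.51844344 0.08941437 0.101     ] 0.12212568702728321 yaw 8.994437186042973
tip [ 0.5332 -0.006   0.108 ]
plL [ 0.4665 -0.0176  0.045 ]
plR [0.6025 0.0048 0.045 ]
grip [0.576  0.1608 0.152 ]
clip [0.4641 0.1817 0.045 ]
ptr [0.5732 0.1953 0.05  ]
TL [0.3755 0.211  0.02  ]
TR [0.6166 0.2527 0.02  ]
scrBL [ 0.4332 -0.0911  0.02  ]
scrBR [ 0.6583 -0.0541  0.02  ]
scrTL [0.3849 0.2042 0.02  ]
scrTR [0.6099 0.2404 0.02  ]
origin [0.52062235 0.07564859]
tip -0.0003 -0.0827
plL -0.068 -0.0837
plR 0.0698 -0.0828
grip 0.068 0.0754
clip -0.0393 0.1136
ptr 0.0707 0.1099
TL -0.1221 0.1564
TR 0.1225 0.1599
scrBL -0.1124 -0.1511
scrBR 0.1157 -0.1497
scrTL -0.1139 0.1482
scrTR 0.1139 0.1488
9.14368088889813
9.351669411099001
9.805532209259665
to roll [-2.74858001e-01 -9.29217062e-02 -1.12940469e-04]
```

>>> apply_moves --motion '[[[0,0,0],[-0.034,-0.0115,0],0],[[0,0,0],[-0.034,-0.0115,0],0],[[0,0,0],[-0.034,-0.0115,0],0],[[0,0,0],[-0.034,-0.0115,0],0],[[0,0,0],[-0.034,-0.0115,0],0],[[0,0,0],[-0.034,-0.0115,0],0],[[0,0,0],[-0.034,-0.0115,0],0],[[0,0,0],[-0.034,-0.0115,0],0],[[0,0,0],[0,0,0],0],[[0,0,0],[0,0,0],0]]'

```text
time: 4.25
position: [0.4535, -0.1628, 0.3038]
eef_rot: [-2.032, -2.396, -0.0]
ft_force: [0.2, 0.3, -0.6]
opening: 0.0856
grip_force: 0.0
```

Run:
```python
from h import *
g=grab("wrist"); save(g,"w2.png"); np.save("w2.npy",g,allow_pickle=True)
print(g["s"]["position"],proj(g,(.4525,-.256,.05)))
im=g["im"].astype(int); m=(im.min(2)>150).astype(np.uint8)
n,l,st,ce=cv2.connectedComponentsWithStats(m)
for i in range(1,n):
    if st[i,4]>300: print(ce[i],st[i], onz(g,ce[i],.05).round(4))
```

```text
[ 0.45352864 -0.16277095  0.30377953] [301.1824049  296.26053626]
[115.40814121  28.91282421] [  59    0   90   71 2776] [ 0.258  -0.0333  0.05  ]
[226.26289683  51.82242063] [ 157    0  138  108 1008] [ 0.3531 -0.0354  0.05  ]
[353.77818854   9.63031423] [333   0  39  32 541] [0.4564 0.0141 0.05  ]
[449.77282368  72.57451125] [  355     0   200   143 21688] [ 0.5494 -0.0197  0.05  ]
[350.31020408  93.74829932] [340  64  24  52 735] [ 0.466  -0.0511  0.05  ]
[ 68.07676665 254.39734185] [    0   121   145   268 27538] [ 0.2096 -0.2484  0.05  ]
[460.51886305 196.57984496] [ 336  146  256  129 1935] [ 0.5898 -0.1249  0.05  ]
[207.74943311 249.82312925] [151 197 125 109 882] [ 0.3506 -0.22    0.05  ]
[301.61753731 304.1301306 ] [ 247  272  113  113 2144] [ 0.4544 -0.2651  0.05  ]
[236.20790893 373.18573996] [ 201  345   61   63 1669] [ 0.3936 -0.364   0.05  ]
[360.91567164 381.18731343] [ 321  366   92   37 1340] [ 0.5367 -0.3514  0.05  ]
[119.6461039  439.28896104] [100 429  39  25 308] [ 0.2619 -0.4831  0.05  ]
```

View pics/w2.png

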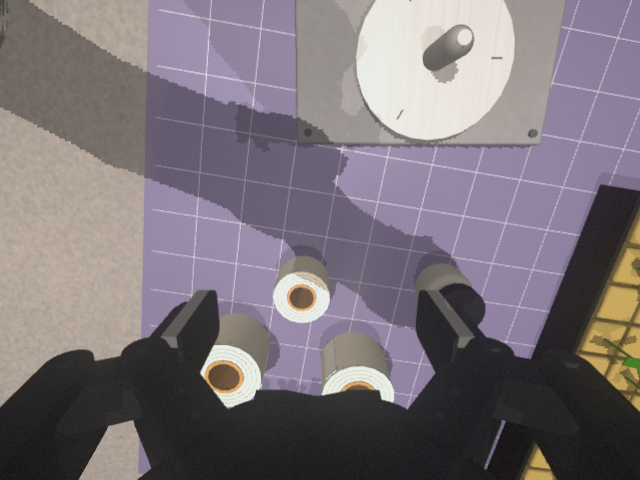

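The small roll's top is centred at about (301.5,297.5), giving roughly (0.453,-0.2575). The larger rolls at (231,375) and (358,388) and the jar at (455,295) are clear of the finger line. I'll go down.

>>> apply_moves --motion '[[[0,0,0],[-0.0235,-0.004,0],0],[[0,0,0],[-0.0235,-0.004,0],0],[[0,0,0],[-0.0235,-0.004,0],0],[[0,0,0],[-0.0235,-0.004,0],0],[[0,0,0],[0,0,0.03],0],[[0,0,0],[0,0,0.03],0],[[0,0,0],[0,0,0.03],0],[[0,0,0],[0,0,0.03],0],[[0,0,0],[0,0,0.02],0],[[0,0,0],[0,0,0.02],0]]'

```text
time: 5.3
position: [0.4538, -0.2563, 0.1425]
eef_rot: [-2.027, -2.399, -0.001]
ft_force: [0.1, 0.3, -0.3]
opening: 0.0853
grip_force: 0.0
```

>>> apply_moves --motion '[[[0,0,0],[0,0,0.02],0],[[0,0,0],[0,0,0.02],0],[[0,0,0],[0,0,0.02],0],[[0,0,0],[0,0,0],0.15],[[0,0,0],[0,0,0],0.25],[[0,0,0],[0,0,0],0.35],[[0,0,0],[0,0,0],0.45],[[0,0,0],[0,0,0],0.5],[[0,0,0],[0,0,0],0.5],[[0,0,0],[0,0,0],0.5]]' --grip_force 30

```text
time: 6.3
position: [0.453, -0.2585, 0.0845]
eef_rot: [2.031, 2.396, 0.001]
ft_force: [1.3, 1.5, 6.6]
opening: 0.0588
grip_force: 33.0
```

>>> apply_moves --motion '[[[0,0,0],[0,0,-0.01],0.5],[[0,0,0],[0,0,-0.015],0.5],[[0,0,0],[0,0,-0.02],0.5],[[0,0,0],[0,0,-0.02],0.5],[[0,0,0],[0,0,-0.02],0.5],[[0,0,0],[0,0,-0.02],0.5],[[0,0,0],[0,0,-0.02],0.5],[[0,0,0],[0,0,-0.015],0.5],[[0,0,0],[0,0,0],0.5],[[0,0,0],[0,0,0],0.5]]'

```text
time: 7.3
position: [0.4526, -0.2583, 0.2241]
eef_rot: [2.031, 2.396, 0.001]
ft_force: [-0.3, 0.1, -1.5]
opening: 0.0588
grip_force: 32.8
```

Run:
```python
from h import *
g=grab("wrist"); save(g,"w3.png"); np.save("w3.npy",g,allow_pickle=True)
print(g["s"]["position"],g["s"]["opening"],g["s"]["ft_force"])
w1=np.load("w1.npy",allow_pickle=True).item();w2=np.load("w2.npy",allow_pickle=True).item()
t=grab("top"); sd=grab("side"); np.save("sd3.npy",sd,allow_pickle=True); save(sd,"sd3.png")
# spindle tip triangulation w1,w2
def tri(L):
    A=0;b=0
    for gg,uv in L:
        o,d=ray(gg,uv); d/=np.linalg.norm(d); Pm=np.eye(3)-np.outer(d,d); A=A+Pm; b=b+Pm@o
    return np.linalg.solve(A,b)
print("tip w1w2",tri([(w1,(330,362)),(w2,(464,37))]), "top+w1",tri([(w1,(330,362)),(t,(309,242))]), onz(w2,(464,37),.108))
print("roll w2",onz(w2,(301.5,297.5),.05))
# where would the held roll's top rim show: points of TCP-centred cylinder
M=R.from_rotvec(g["s"]["eef_rot"]).as_matrix()
p=g["s"]["position"]
for a in (0,180,90): print(a,proj(g,p+M@np.array([.03*np.cos(np.radians(a)),.03*np.sin(np.radians(a)),.0345])))
```

```text
[ 0.45255929 -0.25828663  0.22408926] 0.058805832407100564 [-0.34445222  0.14744777 -1.5291578 ]
tip w1w2 [ 0.53423962 -0.00809862  0.10550788] top+w1 [ 0.53434816 -0.01019901  0.10241554] [ 0.53402182 -0.00893125  0.108     ]
roll w2 [ 0.45305173 -0.25738102  0.05      ]
0 [314.82982886 263.36989896]
180 [315.14453319 409.57198038]
90 [398.51252567 341.56917491]
```

View pics/w3.png

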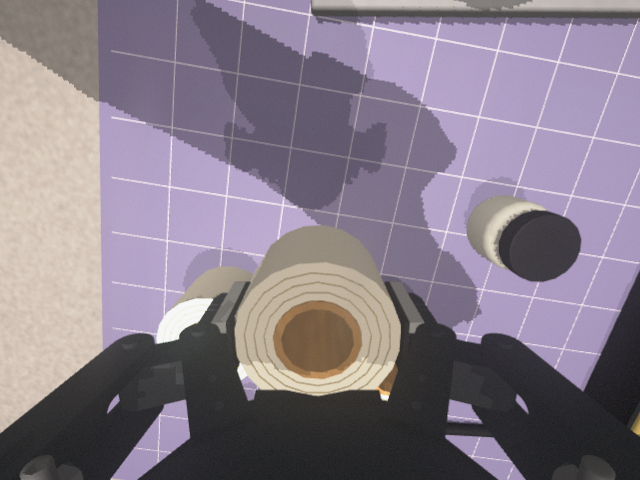

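The held roll shows clearly. The bore ellipse is centred near (317.5,339), spanning columns 274–361. I'll convert that to a tool offset.

Run:
```python
from h import *
g=np.load("w3.npy",allow_pickle=True).item()
hsv=cv2.cvtColor(g["im"],cv2.COLOR_RGB2HSV)
m=cv2.inRange(hsv,(5,110,60),(20,255,255)); m[:290]=0; m[390:]=0; m[:,:262]=0;m[:,370:]=0
cs,_=cv2.findContours(m,cv2.RETR_EXTERNAL,cv2.CHAIN_APPROX_NONE); c=max(cs,key=cv2.contourArea); print(cv2.fitEllipse(c))
e=cv2.fitEllipse(c)[0]
M=R.from_rotvec(g["s"]["eef_rot"]).as_matrix(); p=g["s"]["position"]
for z in (.033,.0345,.037):
    w=onz(g,e,p[2]-z); print(z,(M.T@(w-p)).round(4))
    print([ (M.T@(onz(g,(u,e[1]),p[2]-z)-p))[1].round(4) for u in (236,399)])
for x,y in [(.5335,-.0075)]: print("shift",M.T@(np.array([x,y,p[2]])-p))
```

```text
((316.8692321777344, 339.47509765625), (75.84574890136719, 86.1787109375), 91.41266632080078)
0.033 [0.0019 0.0007 0.033 ]
[np.float64(-0.0279), np.float64(0.0297)]
0.0345 [0.0009 0.0007 0.0345]
[np.float64(-0.0283), np.float64(0.0301)]
0.037 [-0.0008  0.0007  0.037 ]
[np.float64(-0.029), np.float64(0.0308)]
shift [2.34135667e-01 1.20937265e-01 3.55057488e-05]
```

>>> apply_moves --motion '[[[0,0,0],[0.015,0.012,0],0.5],[[0,0,0],[0.02,0.015,0],0.5],[[0,0,0],[0.02,0.016,0],0.5],[[0,0,0],[0.02,0.016,0],0.5],[[0,0,0],[0.02,0.016,0],0.5],[[0,0,0],[0.02,0.016,0],0.5],[[0,0,0],[0.02,0.016,0],0.5],[[0,0,0],[0.02,0.014,0],0.5],[[0,0,0],[0,0,0],0.5],[[0,0,0],[0,0,0],0.5]]'

```text
time: 8.45
position: [0.5464, -0.0855, 0.2231]
eef_rot: [-2.03, -2.397, 0.002]
ft_force: [-0.7, 0.4, -1.1]
opening: 0.0589
grip_force: 32.8
```

Run:
```python
from h import *
g=grab("wrist"); save(g,"w4.png"); np.save("w4.npy",g,allow_pickle=True)
M=R.from_rotvec(g["s"]["eef_rot"]).as_matrix()
print(g["s"]["position"],proj(g,(.5335,-.0075,.108)),np.degrees(np.arctan2(M[1,1],M[0,1])),M[:,2])
```

```text
[ 0.54637182 -0.08547759  0.22305641] [316.32490102 120.31486947] 9.482328102299448 [-1.57226128e-03 -2.32725496e-04 -9.99998737e-01]
```

View pics/w4.png

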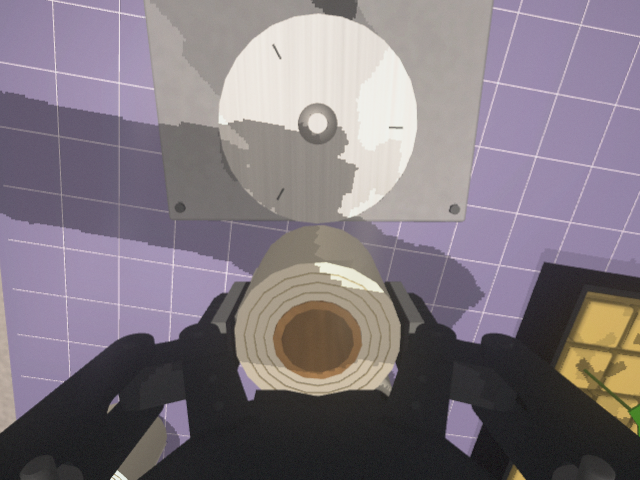

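The spindle tip is at (317.5,123), almost straight below the camera, with the platter centred at about (318,118) and the held bore at (317,340). Next is the relative shift.

Run:
```python
from h import *
g=np.load("w4.npy",allow_pickle=True).item(); im=g["im"].astype(int)
m=np.zeros(im.shape[:2],np.uint8); s=(im[108:140,300:336].min(2)>225).astype(np.uint8); n,l,st,ce=cv2.connectedComponentsWithStats(s)
print([(ce[i]+[300,108],st[i,4]) for i in range(1,n)])
M=R.from_rotvec(g["s"]["eef_rot"]).as_matrix(); p=g["s"]["position"]
tip=onz(g,(317.5,123),.108); print(tip, M.T@(tip-p)); pl=onz(g,(318,118),.045); print(pl,M.T@(pl-p))
w=onz(g,(317,339.7),p[2]-.0345); print(M.T@(w-p))
```

```text
[]
[ 0.53432806 -0.00871678  0.108     ] [0.07769272 0.00094948 0.11505733]
[ 0.53367003 -0.00293772  0.045     ] [0.08349937 0.00135262 0.17805695]
[0.00077353 0.00071783 0.03449893]
```

Run:
```python
from h import *
g=np.load("w4.npy",allow_pickle=True).item()
M=R.from_rotvec(g["s"]["eef_rot"]).as_matrix(); p=g["s"]["position"]
gray=cv2.cvtColor(g["im"],cv2.COLOR_RGB2GRAY).astype(int)
print(gray[6:20,318],gray[214:228,318],gray[118,212:226],gray[118,410:424]); print(gray[100:146,317]); print(gray[123,294:342])
for a,b in [((318,13.5),(318,221.5)),((219,118),(417,118))]:
    q=[M.T@(onz(g,u,.045)-p) for u in (a,b)]; print(q[0],q[1],(q[0]+q[1])/2)
```

```text
[ 91 113 141 147 149 149 144 195 230 230 230 230 230 230] [137 138 136 138 138 137 139 136 137 119 105 129 134 122] [168 169 171 170 169 169 199 239 239 239 239 234 227 227] [236 237 237 237 238 238 228 169 169 168 166 167 167 166]
[230 231 211 159 140 144 147 154 159 162 169 172 176 214 228 227 228 228
 228 229 229 227 228 228 229 226 228 227 227 228 227 227 228 186 120 104
 106 105 106 103 102 100  99  99 119 138]
[228 228 230 215 117 117 115 106 114 141 157 162 168 183 218 229 229 229
 230 229 229 229 228 228 230 230 230 228 229 230 230 230 223 171 134 135
 135 129 125 121 117 112 118 171 227 225 223 222]
[0.1475508  0.00131242 0.1780589 ] [0.0087995  0.00139966 0.17805467] [0.07817515 0.00135604 0.17805678]
[ 0.08351533 -0.0680899   0.1781673 ] [0.08350264 0.07073663 0.17794669] [0.08350898 0.00132337 0.17805699]
```

>>> apply_moves --motion '[[[0,0,0],[0.012,0,0],0.5],[[0,0,0],[0.015,0,0],0.5],[[0,0,0],[0.02,0.0005,0],0.5],[[0,0,0],[0.018,0,0],0.5],[[0,0,0],[0.012,0,0],0.5],[[0,0,0],[0,0,0.005],0.5],[[0,0,0],[0,0,0.005],0.5],[[0,0,0],[0,0,0.005],0.5],[[0,0,0],[0,0,0],0.5],[[0,0,0],[0,0,0],0.5]]'

```text
time: 9.5
position: [0.5345, -0.0105, 0.2086]
eef_rot: [-2.033, -2.395, 0.001]
ft_force: [-1.2, 0.3, -1.2]
opening: 0.0588
grip_force: 32.8
```

Run:
```python
from h import *
s=status.read_state(); w=np.load("w4.npy",allow_pickle=True).item()
M=R.from_rotvec(w["s"]["eef_rot"]).as_matrix(); print("want .0772 .0004",M.T@(s["position"]-w["s"]["position"]),s["position"],s["ft_force"])
```

```text
want .0772 .0004 [0.07588194 0.00068961 0.01441994] [ 0.53452829 -0.0105222   0.20863762] [-1.16685682  0.28109946 -1.17429319]
```

>>> apply_moves --motion '[[[0,0,0],[0.001,0,0.004],0.5],[[0,0,0],[0,0,0.004],0.5],[[0,0,0],[0,0,0.004],0.5],[[0,0,0],[0,0,0.004],0.5],[[0,0,0],[0,0,0.004],0.5],[[0,0,0],[0,0,0.004],0.5],[[0,0,0],[0,0,0.004],0.5],[[0,0,0],[0,0,0.004],0.5],[[0,0,0],[0,0,0],0.5],[[0,0,0],[0,0,0],0.5]]'

```text
time: 10.5
position: [0.5344, -0.0088, 0.1768]
eef_rot: [-2.032, -2.396, 0.0]
ft_force: [0.4, -0.2, -1.3]
opening: 0.059
grip_force: 32.8
```

>>> apply_moves --motion '[[[0,0,0],[0,0,0.005],0.5],[[0,0,0],[0,0,0.005],0.5],[[0,0,0],[0,0,0.005],0.5],[[0,0,0],[0,0,0.005],0.5],[[0,0,0],[0,0,0.005],0.5],[[0,0,0],[0,0,0.005],0.5],[[0,0,0],[0,0,0.005],0.5],[[0,0,0],[0,0,0.005],0.5],[[0,0,0],[0,0,0],0.5],[[0,0,0],[0,0,0],0.5]]'

```text
time: 11.5
position: [0.5344, -0.0088, 0.1368]
eef_rot: [-2.032, -2.396, 0.0]
ft_force: [0.5, -0.2, -1.3]
opening: 0.0589
grip_force: 32.8
```

Still no contact force. I'll do the last 7 mm gently.

>>> apply_moves --motion '[[[0,0,0],[0,0,0.002],0.5],[[0,0,0],[0,0,0.002],0.5],[[0,0,0],[0,0,0.001],0.5],[[0,0,0],[0,0,0.001],0.5],[[0,0,0],[0,0,0.0005],0.5],[[0,0,0],[0,0,0.0005],0.5],[[0,0,0],[0,0,0],0.5],[[0,0,0],[0,0,0],0.5],[[0,0,0],[0,0,0],0.5],[[0,0,0],[0,0,0],0.5]]'

```text
time: 12.5
position: [0.5344, -0.0087, 0.1299]
eef_rot: [2.031, 2.396, 0.0]
ft_force: [0.0, 0.0, -0.9]
opening: 0.0588
grip_force: 32.8
```

>>> apply_moves --motion '[[[0,0,0],[0,0,0.0005],0.5],[[0,0,0],[0,0,0.0005],0.5],[[0,0,0],[0,0,0.0005],0.5],[[0,0,0],[0,0,0],0.5],[[0,0,0],[0,0,0],0.5],[[0,0,0],[0,0,0],0.5],[[0,0,0],[0,0,0],0.5],[[0,0,0],[0,0,0],0.5],[[0,0,0],[0,0,0],0.5],[[0,0,0],[0,0,0],0.5]]'

```text
time: 13.5
position: [0.5345, -0.0088, 0.1294]
eef_rot: [2.032, 2.396, 0.002]
ft_force: [-2.9, 0.3, 14.6]
opening: 0.0591
grip_force: 34.1
```

Seated: the upward force jumped to about 15 N. I'll release it slowly.

>>> apply_moves --motion '[[[0,0,0],[0,0,-0.0005],0.3],[[0,0,0],[0,0,0],0.25],[[0,0,0],[0,0,0],0.2],[[0,0,0],[0,0,0],0.1],[[0,0,0],[0,0,0],0.05],[[0,0,0],[0,0,0],0],[[0,0,0],[0,0,0],0],[[0,0,0],[0,0,0],0],[[0,0,0],[0,0,0],0],[[0,0,0],[0,0,0],0]]'

```text
time: 14.5
position: [0.5344, -0.0088, 0.1289]
eef_rot: [2.032, 2.396, -0.0]
ft_force: [0.4, 1.4, -0.5]
opening: 0.0858
grip_force: 0.0
```

>>> apply_moves --motion '[[[0,0,0],[0,0,-0.01],0],[[0,0,0],[0,0,-0.01],0],[[0,0,0],[0,0,-0.015],0],[[0,0,0],[0,0,-0.015],0],[[0,0,0],[0,0,-0.02],0],[[0,0,0],[0,0,-0.02],0],[[0,0,0],[0,0,-0.02],0],[[0,0,0],[0,0,-0.02],0],[[0,0,0],[0,0,-0.02],0],[[0,0,0],[0,0,-0.02],0]]'

```text
time: 15.5
position: [0.5341, -0.0088, 0.3008]
eef_rot: [2.032, 2.396, 0.001]
ft_force: [0.8, -0.3, 0.4]
opening: 0.0855
grip_force: 0.0
```

>>> apply_moves --motion '[[[0,0,0],[0.012,0.01,0],0],[[0,0,0],[0.012,0.01,0],0],[[0,0,0],[0.012,0.01,0],0],[[0,0,0],[0.012,0.01,0],0],[[0,0,0],[0.012,0.01,0],0],[[0,0,0],[0.012,0.01,0],0],[[0,0,0],[0.012,0.009,0],0],[[0,0,0],[0,0,0],0],[[0,0,0],[0,0,0],0],[[0,0,0],[0,0,0],0]]'

```text
time: 16.5
position: [0.5884, 0.0846, 0.2989]
eef_rot: [2.033, 2.395, -0.001]
ft_force: [0.4, -0.3, 0.1]
opening: 0.0852
grip_force: 0.0
```

Run:
```python
from h import *
g=grab("wrist"); save(g,"w5.png"); np.save("w5.npy",g,allow_pickle=True)
print(g["s"]["position"],proj(g,(.576,.159,.152)),proj(g,(.534,-.0088,.108)))
```

```text
[0.58836923 0.08455237 0.29890219] [315.8520669  128.83249669] [237.9088538  319.85706235]
```

View pics/w5.png

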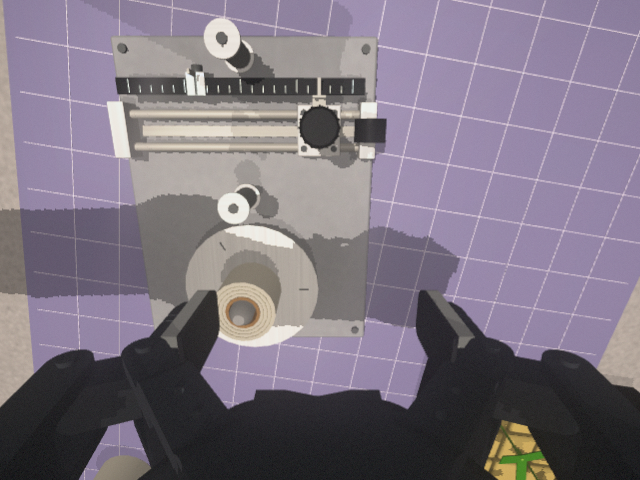

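The roll sits on the spindle (bore at 241,312). The grip top is at (320,128), the pointer at (319.5,92) and the clip at (196,83). I'll work out the grasp shift and the travel.

Run:
```python
from h import *
g=np.load("w5.npy",allow_pickle=True).item()
M=R.from_rotvec(g["s"]["eef_rot"]).as_matrix(); p=g["s"]["position"]
hsv=cv2.cvtColor(g["im"],cv2.COLOR_RGB2GRAY); m=(hsv<50).astype(np.uint8); m[:,:295]=0;m[:,345:]=0;m[:100]=0;m[155:]=0
cs,_=cv2.findContours(m,cv2.RETR_EXTERNAL,cv2.CHAIN_APPROX_NONE); (c,r)=cv2.minEnclosingCircle(max(cs,key=cv2.contourArea)); print(c,r)
f=lambda uv,z: M.T@(onz(g,uv,z)-p)
print("grip",f(c,.152),"ptr",f((319.5,92),.05),"clip",f((196,83),.045)); print("idl",f((222,38),.101),f((234,208),.101))
gray=hsv; print("scale row", gray[80,180:212],"|",gray[86,180:212]); print(gray[93,310:330],gray[90,310:330],gray[100,310:330])
d=f((366,49),.02)-f((122,48),.02); print(np.degrees(np.arctan2(d[0],d[1])))
c=g["im"][60:120,180:340]; cv2.imwrite("pics/crop3.png",cv2.resize(c,None,fx=5,fy=5,interpolation=cv2.INTER_CUBIC)[:,:,::-1])
```

```text
(318.5526428222656, 126.5) 20.9116268157959
grip [0.07689468 0.00162782 0.14687361] ptr [0.10894626 0.00282439 0.24886151] clip [ 0.11700863 -0.10716782  0.25390122]
idl [ 0.13846102 -0.06702049  0.19787785] [ 0.01520227 -0.06700718  0.19792266]
scale row [ 63  63  79 136 179 107 206 238 239 240 238 239 238 228 131 135 184 165
 188 236 227 227 228 219 147  56  56  57  57  56  58  57] | [ 65  65  65 108 179 112 150 239 239 240 240 240 239 234 206 115 166 240
 238 237 238 237 235 233 215  90 133 173  58  61  60  58]
[ 61  60  58  60  60  61  73 139 208 208 188  73  59  57  61  60  57  62
  59  83] [ 61  59  59  59  60  59  72 140 208 208 187  72  54  58  59  61  58  59
  60 126] [ 98 103 153 208 198 165 120 120 151 207 206 206 206 198 173 160 100  97
  98  96]
-0.23325866222667604
```

View pics/crop3.png

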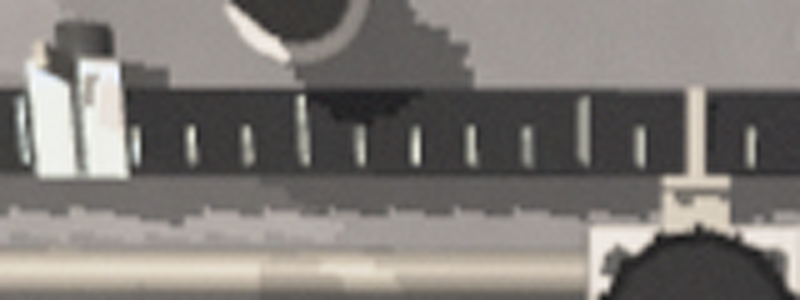

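The clip's line lies about 11.0–11.1 scale ticks (10 mm each) from the pointer, and ray casting also gives about 0.110 m. I'll move over the grip, go down and close.

>>> apply_moves --motion '[[[0,0,0],[0.025,0.002,0],0],[[0,0,0],[0.026,0,0],0],[[0,0,0],[0.026,0,0],0],[[0,0,0],[0,0,0.02],0],[[0,0,0],[0,0,0.02],0],[[0,0,0],[0,0,0.02],0],[[0,0,0],[0,0,0.02],0],[[0,0,0],[0,0,0.02],0],[[0,0,0],[0,0,0.014],0],[[0,0,0],[0,0,0],0]]'

```text
time: 17.55
position: [0.5774, 0.161, 0.1835]
eef_rot: [-2.032, -2.395, 0.004]
ft_force: [0.4, 0.4, -0.9]
opening: 0.0856
grip_force: 0.0
```

>>> apply_moves --motion '[[[0,0,0],[0,0,0],0.3],[[0,0,0],[0,0,0],0.5],[[0,0,0],[0,0,0],0.6],[[0,0,0],[0,0,0],0.7],[[0,0,0],[0,0,0],0.8],[[0,0,0],[0,0,0],0.9],[[0,0,0],[0,0,0],0.95],[[0,0,0],[0,0,0],0.95],[[0,0,0],[0,0,0],0.95],[[0,0,0],[0,0,0],0.95]]' --grip_force 60

```text
time: 18.55
position: [0.5771, 0.1616, 0.1857]
eef_rot: [-2.03, -2.395, 0.001]
ft_force: [-4.6, -1.4, 8.6]
opening: 0.0248
grip_force: 58.5
```

>>> apply_moves --motion '[[[0,0,0],[0,-0.006,0],0.95],[[0,0,0],[0,-0.012,0],0.95],[[0,0,0],[0,-0.014,0],0.95],[[0,0,0],[0,-0.014,0],0.95],[[0,0,0],[0,-0.014,0],0.95],[[0,0,0],[0,-0.014,0],0.95],[[0,0,0],[0,-0.014,0],0.95],[[0,0,0],[0,-0.014,0],0.95],[[0,0,0],[0,-0.006,0],0.95],[[0,0,0],[0,-0.002,0],0.95]]'

```text
time: 19.55
position: [0.4708, 0.1445, 0.1857]
eef_rot: [2.029, 2.395, 0.006]
ft_force: [8.1, 2.9, -1.6]
opening: 0.0245
grip_force: 59.4
```

Run:
```python
from h import *
g=grab("wrist"); np.save("w6.npy",g,allow_pickle=True); t=grab("top"); save(t,"t6.png")
print(g["s"]["position"],g["s"]["ft_force"],g["s"]["opening"])
a=proj(g,(.4641,.1817,.045)); print(a)
im=g["im"][20:260,160:480]; im=cv2.resize(im,None,fx=2.4,fy=2.4,interpolation=cv2.INTER_CUBIC)
cv2.imwrite("pics/w6.png",im[:,:,::-1])
```

```text
[0.47076506 0.14446897 0.18567161] [ 8.10641568  2.93505934 -1.6195953 ] 0.024505114029972783
[314.13246783 191.27740611]
```

View pics/w6.png

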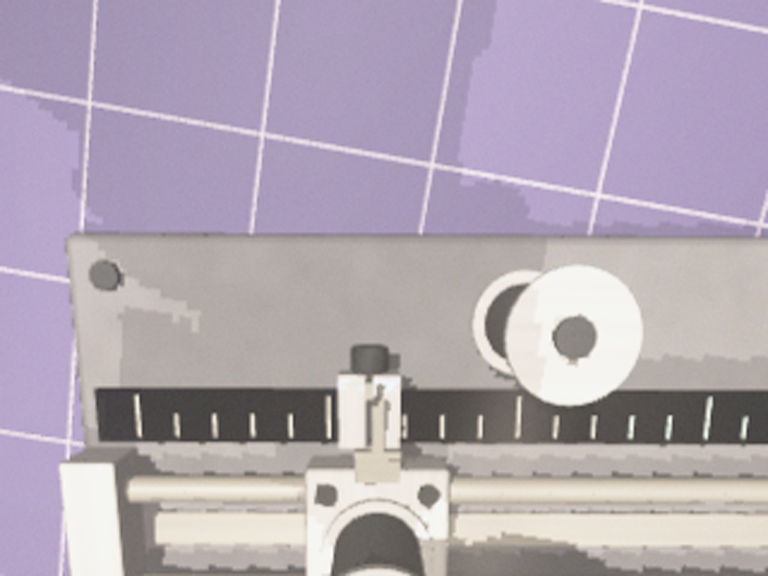

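The pointer is at crop column 377 and the clip's middle at 370, at 3.8 px/mm. That leaves it about 2 mm short, so I'll pull a little further.

>>> apply_moves --motion '[[[0,0,0],[0,-0.001,0],0.95],[[0,0,0],[0,-0.001,0],0.95],[[0,0,0],[0,0,0],0.95],[[0,0,0],[0,0,0],0.95],[[0,0,0],[0,0,0],0.95],[[0,0,0],[0,0,0],0.95],[[0,0,0],[0,0,0],0.95],[[0,0,0],[0,0,0],0.95],[[0,0,0],[0,0,0],0.95],[[0,0,0],[0,0,0],0.95]]'

```text
time: 20.65
position: [0.4695, 0.1443, 0.1857]
eef_rot: [2.029, 2.394, 0.007]
ft_force: [7.2, 3.3, 0.9]
opening: 0.025
grip_force: 59.6
```

Run:
```python
from h import *
g=grab("wrist"); print(g["s"]["position"],g["s"]["ft_force"],g["s"]["opening"])
im=cv2.cvtColor(g["im"],cv2.COLOR_RGB2GRAY)
for r in (180,186,190,200,204,210): print(r,im[r,294:336])
```

```text
[0.46953234 0.14427306 0.18567874] [7.2237047  3.25710549 0.88830661] 0.025007087672880488
180 [173 172 173 173 174 173 173 175 194 230 238 237 238 239 238 239 238 237
 238 235 216 206 204 218 233 194 169 202 215 235 235 234 235 235 220 112
 112 112 120 142 142 151]
186 [ 73  73  73 112 188 199  72  72 129 218 237 236 237 238 239 238 238 235
 234 229 210 202 203 161 132 139 157 187 234 234 235 234 235 235 219  74
  71  72  75  72  73  75]
190 [ 70  71  72 110 187 200  73  73 130 217 236 235 237 238 237 238 238 236
 234 225 181 190 215 213 213 205 193 234 234 235 235 235 234 235 218  72
  74  71  73  74  72  73]
200 [ 74  73  70 112 187 196  74  73 130 218 235 236 236 237 237 238 236 235
 233 225 186 195 211 212 211 220 233 233 234 234 234 234 234 227 175 165
 232 107  73  73  75  76]
204 [116  92  90 102 124 122 124 127 160 225 234 235 236 237 236 236 236 234
 233 226 185 193 212 212 213 200 151 152 186 234 234 234 234 230 186  87
  89  93  95  92 103 127]
210 [147 145 146 144 145 147 146 147 145 134 132 133 134 160 213 213 213 212
 212 211 212 211 212 211 210 210 212 211 212 212 211 211 198 137 120 124
 123 121 124 135 150 151]
```

The pointer is at column 316.5 and the clip's centre at 315.5, so the error is about 0.6 mm. Handing in.

```bash
python3 -c "
from rig import env
print(env.finish_job())"
```

```text
the job is handed in; nothing more can be done
None
```

I handed the job in with the small roll seated flat on the spindle and released, and the dancer still held about 0.6 mm from the threading mark; the hand-in returned no verdict.

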